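Dock the glucose meter on its sloped charging tray

TASK

Put the glucose meter back on its charging dock: lay it softly on the sloped tray, screen up and contact end downhill, a few centimetres short of the sprung contacts, and let go so that it slides down by itself into the tray's lower corner, nudging it lightly if it sticks, until it rests square against the side fence and the contacts. Then press on its upper end, slowly down the slope, just until the orange catch pops up behind it, and leave it locked there; do not drop, slam or ram it, and leave the other things on the table where they stand.

Things in the scene. Friction and masses are not known exactly. Their poses are not given: they have to be found in the camera images.
- meter_center (a point): centre (half-way up) of the hand-held glucose meter: loose white box with a teal band, 130 mm long (its x), 58 mm wide (y), 26 mm thick (z), 0.29 to 0.37 kg, lying flat on the table, screen up (z up). The contact end is -x; the screen is nearer the +x end. Grip it across its 58 mm width.
- meter_contacts (a point): middle of the meter's contact end face (two brass pads on a dark strip, next to the row of three round buttons), 65 mm along -x from the meter's centre, 14 mm above its underside
- tray_corner (a point): locating corner of the dock's tray, on the deck surface where deck, front stop and side fence meet. x runs uphill along the fence, away from the stop; y across the deck, away from the fence; z is the deck's normal. Fence (7 mm high, 7 mm thick) and stop bound the deck at y = 0 and x = 0. Locked home, the meter's axes are parallel to these and its centre is at x 67, y 29, z 13 mm.
- tray: the tray (same frame as the corner): slippery aluminium deck, 180 mm along x, 98 along y, falling to the corner 19 degrees along x and about 9.5 along y; friction 0.14 to 0.20. A meter let go uphill of the contacts by over twice its gap to the fence meets the fence first and runs down along it; else, or if a finger drags on it, it may stick skew or short of the fence and need a light nudge.
- dock: the charging dock, fixed to the table (elsewhere and turned each time): white sloped shell on a dark foot 200 x 122 mm, low edge towards the robot, origin at table height under the foot's centre, x towards its high end (up to 110 mm high). It carries tray, contacts and catch and is rated for a load of 25 N at most.
- contacts (a joint): two sprung, damped brass pins standing 5 mm out of the front stop, 14 mm above the deck, at y = 16 and 42 mm; value = how far pressed in, 0 to 0.005 m (flush with the stop). 6.4 N starts them, 9 N frees the catch (3.3 mm in), 10.4 N brings them flush. The meter's weight (about 1 N downhill) does not move them: resting on them its centre is at x = 70 mm. Press slowly.
- catch (a joint): orange spring catch, 12 mm wide, 5 mm high, at y = 29 mm, holding face at x = 131.7 mm; value = how far pressed into the deck, 0 (up) to 0.0052 m. A meter lying over it holds it down; it pops up behind the meter's upper end and locks it. Keep fingertips over 7 mm above the deck there, and press slightly towards the deck too, so that the upper end does not ride up; then back off straight uphill.
- meter: the meter itself, as above; origin at the centre of its underside
- carton: closed white test-strip carton with a teal band, 75 x 55 x 60 mm, loose; origin under its centre; to be left alone
- spray: small spray bottle, 38 mm diameter, 124 mm tall, loose; origin under its centre; to be left alone
- vial: dark test-strip vial with white cap, 29 mm diameter, 54 mm tall, loose; origin under its centre; to be left alone
- front_stop: front stop of the tray (same frame as the corner): white wall 20 mm high and 12 mm thick across the low end, its face at x = 0, the sprung contacts standing out of it. The catch rises while the meter is still 1.7 mm short of the stop, so the stop need not be touched; it bears 8 N at most.
There are look-alikes about, which are no part of the job. There is more than one size of the dock; the one meant has the size given above.

How it is judged:
On the way, in this order (a step that is already met when the one before it is completed fails the run):
1. the meter has been laid flat on the deck, short of the contacts (x of meter_center in the frame of tray_corner between 0.077 and 0.16 m and y of meter_center in the frame of tray_corner between 0.025 and 0.075 m and z of meter_center in the frame of tray_corner between 0.01 and 0.0165 m and angle between the z axis of meter_center and the z axis of tray_corner, either way round below 0.1 rad and contact force between tray and meter above 0.3 N), for 0.05 s.
2. the meter has been let go and has slid into the corner: flat on the deck, along the fence (within 2.5 mm) and resting on the contacts, not yet pressed home, no finger touching it (x of meter_center in the frame of tray_corner between 0.0682 and 0.073 m and y of meter_center in the frame of tray_corner between 0.0265 and 0.0315 m and z of meter_center in the frame of tray_corner between 0.01 and 0.0155 m and angle between the x axis of meter_center and the x axis of tray_corner, either way round below 0.05 rad and contact force between each of the arm, the fingers and meter below 0.05 N and x of meter_contacts in the frame of tray_corner below 0.012 m and angle between meter's own z axis and vertical below 0.6 rad), for 0.2 s.
3. the meter has been pressed onto the contacts and the catch has popped up behind it (value of joint catch below 0.0025 m and value of joint contacts above 0.002 m and x of meter_center in the frame of tray_corner below 0.0682 m), for 0.1 s.
At the end, for the whole second after the job is handed in: the meter lies at rest and flat on the tray, screen up, within 2.5 mm of the fence and square to it (0.05 rad), pressed onto the contacts (pins in by more than 2 mm) with the catch up behind its upper end; carton, spray bottle and vial within 30 mm of where they stood (all of step 3 and x of meter_center in the frame of tray_corner above 0.0635 m and y of meter_center in the frame of tray_corner between 0.0265 and 0.0315 m and z of meter_center in the frame of tray_corner between 0.01 and 0.0155 m and angle between the x axis of meter_center and the x axis of tray_corner, either way round below 0.05 rad and angle between the z axis of meter_center and the z axis of tray_corner, either way round below 0.05 rad and linear speed of meter below 0.01 m/s and distance of each of carton, spray, vial from where it was at the start of the episode below 0.03 m and x of meter_contacts in the frame of tray_corner below 0.012 m and angle between meter's own z axis and vertical below 0.6 rad); the robot touches nothing.
It fails at once if the dock is loaded with more than 25 N (meter dropped or slammed onto it, or forced) (contact force between dock and anything else above 25 N).
It fails at once if the meter is rammed past the sprung contacts, onto the front stop with more than 8 N (contact force between front_stop and anything else above 8 N).
It fails at once if the carton is knocked away or over (distance of carton from where it was at the start of the episode above 0.03 m or angle between carton's own z axis and vertical above 0.5 rad).
It fails at once if the spray bottle is knocked away or over (distance of spray from where it was at the start of the episode above 0.03 m or angle between spray's own z axis and vertical above 0.5 rad).
It fails at once if the vial is knocked away or over (distance of vial from where it was at the start of the episode above 0.03 m or angle between vial's own z axis and vertical above 0.5 rad).
It also fails if it takes over 61 s, if anything falls off the work surface, if the arm or the gripper's body presses on something with over 40 N, if the wrist force passes 120 N, or if a joint passes its speed limit or range.

ROBOT

A 7-joint arm with a two-finger parallel gripper is mounted at the origin on the work surface. World frame = base frame: x ahead of the robot, y to its left, z up, the work surface at z = 0. Lengths are in m, angles in rad, forces in N, time in s.
With the tool pointing down it reaches from about 0.4 to 0.85 m from the base axis. Payload 10.4 kg.
Tool frame: the origin (TCP) lies on the centre line of the jaws, within the pads' length; the fingertips stand 14 mm ahead of it and the grasp point (between the pads) lies 5 mm behind it (tip_reach is the z of the fingertips in the tool frame, in m); z points along the fingers, x is the direction in which the jaws open and shut, and the axes are right-handed (so a half turn about z gives the same grasp; the last joint's range is limited). The gripper opens to 87 mm and grips with 3 to 60 N. Pads are 19 mm wide; open, the fingers measure 117 mm over their backs; the gripper's body (75 mm by 190 mm) begins 51 mm behind the grasp point.
Start: joints at [1.283, 0.332, -0.065, 1.46, 0.022, 1.35, -0.088], TCP at [0.164, -0.603, 0.237] pointing down, gripper open.
Joint ranges: [-2.6, 2.6], [-0.5, 2.12], [-1.47, 1.34], [0.16, 2.42], [-1.27, 4.41], [0.06, 2.06], [-2.6, 2.6]. Speed limits (rad/s): [2.22, 2.22, 2.79, 2.79, 3.14, 3.14, 3.14].

INTERFACE

Orientations are given as a unit quaternion [x, y, z, w].
In Python, from bench import * gives the robot as it stands.
- The arm moves only by the tool carry_out, never from a script. Its argument "rows" is a list of rows, each a list of 5 numbers: the closure, from -1 (fully open) to 1 (shut), so that 0 is half open, then the shift along the tool's x, y, z in units of 30 mm (1.0 is 30 mm), then the turn about the tool's z in units of 5 degrees (1.0 is 5 degrees). In form: [[jaw, x, y, z, turn], ...]. A call has 1 to 20 rows; each row shifts and turns the pose as measured when the row begins, along the tool's axes as they then stand; what a row does not reach is not made up. A row lasts 1/12 s, in which the tool goes at most 41.7 mm and 7.16 degrees, less where a joint would pass 70% of its speed; a pose out of reach is approached as far as the arm can. A call is refused whole if a number of a shift passes 1 or a number of a turn 1, either way. A call with a gripper value outside its range is refused whole. The fingers move at their own pace and stop on an object; "force" is the grip in N (left out, the last holds). Time passes only in rows, so rows that do not move let the fingers close. It gives the time, the measured TCP pose, the force and the opening at its end, in the units of the state.
- read_state(): the state, without advancing time (a new reading comes with each control period).
- camera(name): name is "side" or "top" or "wrist"; returns the picture (420x560x3 uint8, blue, green, red); there is no depth.
- camera_info(name): a dict with "fx", "fy", "cx", "cy" (pixels), "dist_coeffs" ([k1, k2, p1, p2, k3] as OpenCV has them; the pictures are not rectified), "extrinsics" (4x4, takes a point from camera to world coordinates); the wrist camera has in their place "tool_from_camera" (4x4, takes a point from camera to tool coordinates, whose origin is the TCP and whose axes are the tool frame's). Camera axes: x right, y down, z forward; pixel columns grow to the right and rows downward; lengths in m; the calibration is good to about 2 mm. A picture is of the moment at which its call begins: read the wrist's pose just before it. camera_info takes no time and is no camera call.
- close_job(): hands the job in, once; it reports no verdict.
Trained networks look in the newest picture that a camera, given by its name, has taken for a name from the list of things; names that differ only in an ending like _2 or _b are one class to them, and where a whole thing is asked for, a point or a joint stands for the part that bears it (a point fixed in the world has none). Each returns a list of dicts, best first, with "conf" (0 to 1); they miss things now and then, are a little off and sometimes report something else, mostly with a low value. They report only what shows in the picture. A call takes as long as a camera call. They do not tell look-alikes from the thing itself.
- recognise(query, camera): "box" ([centre column, centre row, width, height] in pixels, round what is visible of it).
- silhouettes(query, camera): "mask" (420x560 bool, what is visible of it) and "box" ([centre column, centre row, width, height] in pixels, round what is visible of it).
- pinpoint(query, camera): "xy" ([column, row] in pixels: a listed point, or the origin of a listed thing).
The state is a dict: "time": time; "joint_positions": joint angles; "joint_vel": joint speeds; "joint_torque": joint torques, N m; "ee_pos": TCP position; "eef_rot": TCP orientation; "ft_force": force on the tool from outside, world axes, zero at the start; "torque": the same for the moment, N m; "width": finger opening in m.
Only numpy, scipy, OpenCV 4.12 (cv2) and the standard library are available. Lean on these libraries where they do the work, as an engineer would, in place of code of your own. Each camera call takes 0.05 s, during which the arm holds its last target. There are 200 camera calls.

## Working session

There is one attempt and no reset: what is moved stays moved. The work goes in short steps, Python scripts to look and compute and a tool call to move; the robot and the scene stay as the last step left them, time stands still between calls to the robot, and variables do not carry over. Pictures are saved under pics/ and viewed, about 8 in all and at most 12, crops included, and the job is handed in when it is done.

Besides the shell and the picture viewer there is one more tool, called after "Emit:" as name(argument=value, ...), one argument or row to a line, values as JSON. carry_out: Moves the arm, as the interface text tells. Its arguments: {"type":"object","properties":{"rows":{"type":"array","items":{"type":"array","items":{"type":"number"}}},"force":{"type":"number"}},"required":["rows"]}

```bash
mkdir -p pics; ls
cat > h.py <<'E'
from bench import *
import numpy as np, cv2, json
from scipy.spatial.transform import Rotation as R
def tool():
    s=read_state(); T=np.eye(4); T[:3,:3]=R.from_quat(s["eef_rot"]).as_matrix(); T[:3,3]=s["ee_pos"]; return T
def cam(n):
    i=camera_info(n); K=np.array([[i["fx"],0,i["cx"]],[0,i["fy"],i["cy"]],[0,0,1]]); d=np.array(i["dist_coeffs"],float)
    E=np.array(i["extrinsics"]) if "extrinsics" in i else tool()@np.array(i["tool_from_camera"])
    return K,d,E
def ray(c,p):
    K,d,E=c; u=cv2.undistortPoints(np.array([[p]],float),K,d)[0,0]; v=E[:3,:3]@np.array([u[0],u[1],1]); return E[:3,3],v/np.linalg.norm(v)
def onz(c,p,z):
    o,v=ray(c,p); return o+v*(z-o[2])/v[2]
def tri(rays):
    A=np.zeros((3,3));b=np.zeros(3)
    for o,v in rays:
        P=np.eye(3)-np.outer(v,v);A+=P;b+=P@o
    x=np.linalg.solve(A,b); return x,max(np.linalg.norm((np.eye(3)-np.outer(v,v))@(x-o)) for o,v in rays)
def proj(c,X):
    K,d,E=c; Ei=np.linalg.inv(E); return cv2.projectPoints(np.array(X,float).reshape(-1,3),cv2.Rodrigues(Ei[:3,:3])[0],Ei[:3,3],K,d)[0][:,0]
E
python3 - <<'E'
from h import *
a={n:camera(n) for n in("side","top")}
for n in a: cv2.imwrite(f"pics/{n}0.png",a[n])
for q in["meter_center","meter_contacts","tray_corner","dock","carton","spray","vial"]:
  for n in a:
    print(q,n,[(round(r["conf"],2),np.round(r["xy"]).tolist(),onz(cam(n),r["xy"],.013).round(3).tolist()) for r in pinpoint(q,n)[:4]])
for n in a: print(n,cam(n)[2].round(3).tolist())
E
```

```text
pics
meter_center side [(0.58, [316.0, 326.0], [0.478, 0.288, 0.013]), (0.56, [316.0, 318.0], [0.478, 0.271, 0.013])]
meter_center top [(0.7, [197.0, 240.0], [0.478, 0.273, 0.013])]
meter_contacts side [(0.74, [355.0, 319.0], [0.406, 0.269, 0.013])]
meter_contacts top [(0.75, [196.0, 266.0], [0.408, 0.274, 0.013])]
tray_corner side [(0.86, [210.0, 202.0], [0.727, -0.074, 0.013]), (0.77, [321.0, 200.0], [0.464, -0.094, 0.013]), (0.61, [391.0, 167.0], [0.283, -0.242, 0.013])]
tray_corner top [(0.76, [316.0, 240.0], [0.469, -0.053, 0.013]), (0.61, [379.0, 307.0], [0.285, -0.216, 0.013]), (0.57, [317.0, 144.0], [0.732, -0.065, 0.013]), (0.36, [393.0, 164.0], [0.672, -0.269, 0.013])]
dock side [(0.74, [182.0, 221.0], [0.779, 0.002, 0.013]), (0.71, [321.0, 203.0], [0.465, -0.081, 0.013]), (0.65, [287.0, 228.0], [0.541, 0.014, 0.013]), (0.62, [367.0, 182.0], [0.351, -0.171, 0.013])]
dock top [(0.82, [295.0, 136.0], [0.759, -0.004, 0.013]), (0.73, [291.0, 215.0], [0.54, 0.013, 0.013]), (0.63, [366.0, 280.0], [0.359, -0.185, 0.013])]
carton side [(0.96, [307.0, 156.0], [0.499, -0.289, 0.013])]
carton top [(0.75, [411.0, 234.0], [0.479, -0.311, 0.013])]
spray side [(0.58, [244.0, 162.0], [0.664, -0.25, 0.013]), (0.45, [309.0, 158.0], [0.495, -0.274, 0.013])]
spray top []
vial side [(0.63, [200.0, 324.0], [0.689, 0.294, 0.013])]
vial top []
side [[-0.998, -0.029, 0.047, 0.509], [-0.055, 0.619, -0.783, 0.927], [-0.007, -0.785, -0.62, 0.774], [0.0, 0.0, 0.0, 1.0]]
top [[-0.027, -0.997, 0.07, 0.481], [-0.999, 0.028, 0.025, 0.002], [-0.026, -0.069, -0.997, 1.122], [0.0, 0.0, 0.0, 1.0]]
```

View pics/top0.png

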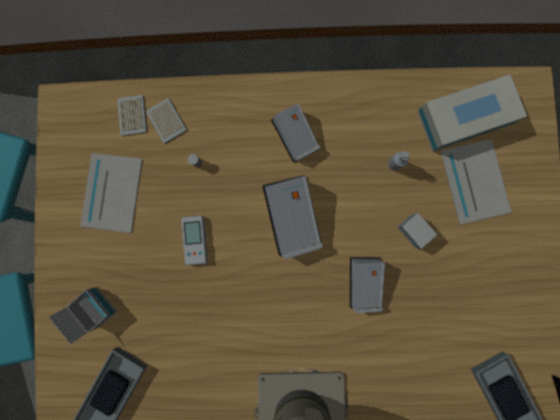

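View pics/side0.png

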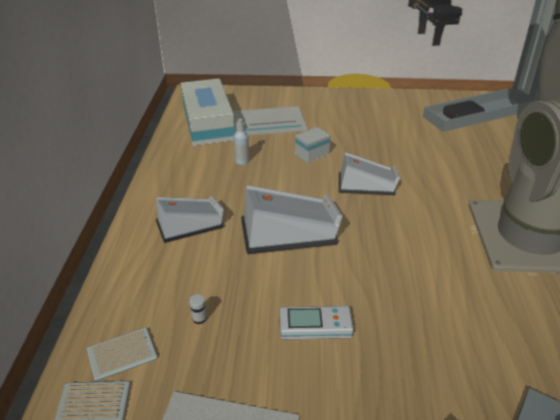

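The top view shows three docks: a large one at (291,215) and two small ones at (295,133) and (367,283). The large one is about 80 px ≈ 200 mm long, so it is the dock meant. The only meter is at (193,240), with its buttons and contacts towards the robot. The vial is at (194,160), the spray at (400,160) and the carton at (418,231). The grey calculators/notebooks and phones are decoys.

Run:
```python
from h import *
s=read_state(); print(s["time"],s["ee_pos"],tool().round(3).tolist(),s["ft_force"],s["width"])
print(np.round(camera_info("wrist")["tool_from_camera"],3).tolist(),cam("wrist")[0].round(0).tolist())
t,sd=cam("top"),cam("side")
print("meter c",tri([ray(t,(197,240)),ray(sd,(316,320))]),"con",tri([ray(t,(196,266)),ray(sd,(355,319))]))
print("corner",tri([ray(t,(316,240)),ray(sd,(321,200))]),"dock",tri([ray(t,(291,215)),ray(sd,(287,228))]))
```

```text
0.8 [ 0.16361416 -0.60321956  0.23656883] [[0.262, -0.965, 0.0, 0.164], [-0.965, -0.262, -0.0, -0.603], [0.0, -0.0, -1.0, 0.237], [0.0, 0.0, 0.0, 1.0]] [-0.79854479  1.15952978 -0.23564908] 0.08734800400518311
[[1.0, 0.0, -0.0, 0.0], [-0.0, 0.959, 0.282, -0.078], [0.0, -0.282, 0.959, -0.148], [0.0, 0.0, 0.0, 1.0]] [[339.0, 0.0, 275.0], [0.0, 339.0, 208.0], [0.0, 0.0, 1.0]]
meter c (array([0.47800138, 0.27230221, 0.01008551]), np.float64(0.0005965067839513167)) con (array([0.40751554, 0.27404079, 0.01867119]), np.float64(0.0008146638308799731))
corner (array([ 0.46864316, -0.05135882,  0.04420763]), np.float64(0.0018920603192252587)) dock (array([0.54058202, 0.0127887 , 0.0119479 ]), np.float64(0.0006623220997231801))
```

Emit:
carry_out(
  rows=[
    [-1,-0.8,-0.7,-0.6,0],
    [-1,-0.8,-0.7,-0.6,0],
    [-1,-0.8,-0.7,-0.6,0],
    [-1,-0.8,-0.7,-0.6,0],
    [-1,-0.8,-0.7,-0.6,0],
    [-1,-0.8,-0.7,-0.6,0],
    [-1,-0.8,-0.7,-0.3,0],
    [-1,-0.8,-0.7,0,0],
    [-1,-0.8,-0.7,0,0],
    [-1,-0.8,-0.7,0,0],
    [-1,-0.8,-0.7,0,0],
    [-1,-0.8,-0.7,0,0],
    [-1,-0.8,-0.7,0,0],
    [-1,-0.8,-0.7,0,0],
    [-1,-0.8,-0.7,0,0],
    [-1,-0.8,-0.7,0,0],
    [-1,-0.8,-0.7,0,1],
    [-1,0,0,0,1],
    [-1,0,0,0,1],
    [-1,0,0,0,0],
  ],
)

```text
time: 2.47
ee_pos: [0.4107, -0.0891, 0.3597]
eef_rot: [-0.705, 0.709, -0.004, -0.001]
ft_force: [-0.8, 0.9, -0.3]
width: 0.0872
```

Run:
```python
from h import *
im=camera("wrist"); cv2.imwrite("pics/w1.png",im)
c=cam("wrist"); np.save("c1.npy",np.array(c[2]))
for q in["tray_corner","dock","catch","contacts","tray","meter_center"]:
    print(q,[(round(r["conf"],2),np.round(r["xy"],1).tolist()) for r in pinpoint(q,"wrist")[:3]])
print(c[2].round(4).tolist())
```

```text
tray_corner [(0.68, [355.9, 243.5]), (0.58, [245.9, 126.1])]
dock [(0.59, [199.7, 67.5]), (0.57, [334.9, 202.0])]Traceback (most recent call last):
  File "<stdin>", line 5, in <module>
ValueError: it knows: carton, dock, front_stop, meter, meter_center, meter_contacts, spray, tray, tray_corner, vial
```

View pics/w1.png

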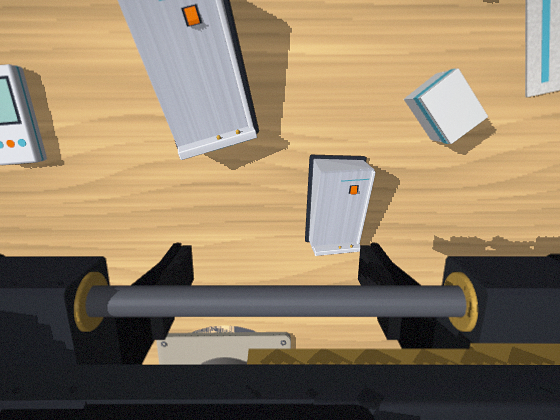

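Emit:
carry_out(
  rows=[
    [-1,-0.8,-0.9,0,0],
    [-1,-0.8,-0.9,0,0],
    [-1,-0.8,-0.9,0,0],
    [-1,-0.8,-0.9,0,0],
    [-1,0,-0.5,0,0],
    [-1,0,0,0,0],
    [-1,0,0,0,0],
  ],
)

```text
time: 3.2
ee_pos: [0.5377, 0.0021, 0.3582]
eef_rot: [0.707, -0.707, 0.004, 0.001]
ft_force: [-0.4, 0.5, 0.7]
width: 0.0869
```

Run:
```python
from h import *
im=camera("wrist"); cv2.imwrite("pics/w2.png",im)
c=cam("wrist"); np.save("c2.npy",np.array(c[2]))
for q in["tray_corner","dock","front_stop","tray"]:
    print(q,[(round(r["conf"],2),np.round(r["xy"],1).tolist()) for r in pinpoint(q,"wrist")[:3]])
print(tool().round(4).tolist())
cv2.imwrite("pics/w2b.png",cv2.resize(im[:300,60:460],(800,600),interpolation=cv2.INTER_CUBIC))
```

```text
tray_corner [(0.89, [310.3, 213.8]), (0.85, [322.8, 15.3])]
dock [(0.74, [268.0, 163.0]), (0.68, [386.5, 276.2]), (0.55, [482.5, 196.1])]
front_stop [(0.74, [310.8, 214.8]), (0.61, [320.0, 18.8])]
tray [(0.88, [307.6, 217.0]), (0.69, [95.3, 201.0])]
[[-0.0042, -1.0, 0.0054, 0.5369], [-0.9999, 0.0041, -0.0102, 0.0009], [0.0101, -0.0055, -0.9999, 0.3592], [0.0, 0.0, 0.0, 1.0]]
```

View pics/w2b.png

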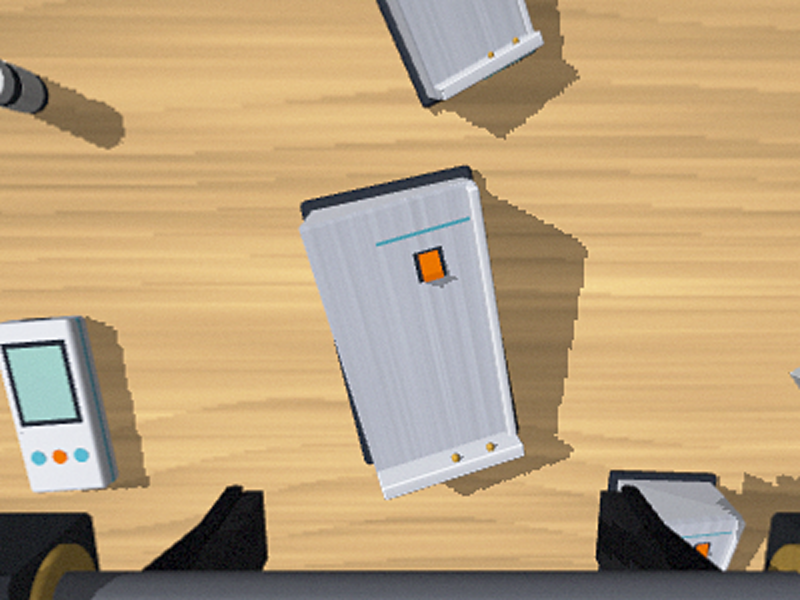

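The crop of the dock shows the catch at (431,265), the pins at (456,457) and (490,447), the fence on the right, and the stop's lower corners at (387,498) and (522,452). I'll fit the tray pose from these.

```bash
cat > fit.py <<'E'
from h import *
from scipy.optimize import least_squares
K,d,_=cam("wrist"); C1=(K,d,np.load("c1.npy")); C2=(K,d,np.load("c2.npy"))
z=lambda x,y:(60+x/2,y/2)
obs=[(C2,(5,42,14),z(456,457)),(C2,(5,16,14),z(490,447)),(C2,(-12,98,20),z(387,498)),(C2,(-12,-7,20),z(522,452)),
 (C2,(131.7,29,5),z(433,281)),(C2,(180,-3.5,7),z(472,180)),
 (C1,(5,42,14),(218,137)),(C1,(5,16,14),(238,132)),(C1,(-12,98,20),(180,158)),(C1,(-12,-7,20),(257,132))]
def T(p):
    M=np.eye(4); M[:3,:3]=(R.from_euler("z",p[3])*R.from_euler("y",-np.deg2rad(p[4]))*R.from_euler("x",np.deg2rad(p[5]))).as_matrix(); M[:3,3]=p[:3]; return M
def res(p):
    M=T(p); r=[]
    for c,X,u in obs: r+=list(proj(c,M[:3,:3]@np.array(X)/1000+M[:3,3])[0]-u)
    return np.array(r+[(p[4]-19)*1,(p[5]-9.5)*1])
s=least_squares(res,[.47,-.05,.04,.2,19,9.5],loss="soft_l1")
if __name__=="__main__":
    print(s.x.round(4)); print(res(s.x)[:-2].reshape(-1,2).round(1).tolist())
    np.save("tray.npy",T(s.x)); print(T(s.x).round(4).tolist())
E
python3 fit.py
python3 - <<'E'
from h import *
M=np.load("tray.npy")
for P in [(67,29,13),(105,43,13),(70,29,13),(180,0,0),(180,98,0)]: print(P,(M[:3,:3]@np.array(P)/1000+M[:3,3]).round(4))
E
```

```text
[ 0.4675 -0.0553  0.0382  0.2128 19.0493  9.5336]
[[-0.9, -1.9], [-0.3, -2.5], [-1.1, 1.5], [2.0, 1.8], [0.1, -1.5], [0.0, 2.5], [-0.0, -3.0], [-0.7, -3.6], [0.6, 1.8], [1.0, 5.1]]
[[0.9239, -0.2611, -0.2796, 0.4675], [0.1996, 0.9525, -0.2299, -0.0553], [0.3264, 0.1566, 0.9322, 0.0382], [0.0, 0.0, 0.0, 1.0]]
(67, 29, 13) [ 0.5182 -0.0173  0.0767]
(105, 43, 13) [0.5496 0.0036 0.0913]
(70, 29, 13) [ 0.5209 -0.0167  0.0777]
(180, 0, 0) [ 0.6338 -0.0194  0.0969]
(180, 98, 0) [0.6082 0.074  0.1122]
```

```bash
sed -i 's/(5,42,14)/(2.5,42,14)/g;s/(5,16,14)/(2.5,16,14)/g; s/^ (C1,(2.5,42/ (C2,(0,0,0),(310.3,213.8)),(C1,(0,0,0),(245.9,126.1)),&/' fit.py; sed -i 's/),( *C1,(0,0,0),(245.9,126.1)), (C1/),(C1,(0,0,0),(245.9,126.1)),(C1/' fit.py
python3 fit.py
python3 - <<'E'
from h import *
M=np.load("tray.npy")
for P in [(70,29,13),(105,43,13)]: print(P,(M[:3,:3]@np.array(P)/1000+M[:3,3]).round(4))
# meter from wrist pic 2 (zoomed picks): top-face corners
K,d,_=cam("wrist");c=(K,d,np.load("c2.npy"))
for u in [(0,323),(77,317),(35,492),(104,488)]: print(onz(c,(60+u[0]/2,u[1]/2),.026).round(4))
E
```

```text
[ 0.4669 -0.0541  0.034   0.2047 19.0726 10.1626]
[[-1.4, -1.2], [-1.1, -1.7], [-1.7, 0.7], [0.8, 1.1], [-0.0, -1.6], [-0.0, 2.9], [1.2, 0.7], [1.6, -0.8], [0.2, -1.2], [-0.7, -1.6], [0.4, 1.5], [0.3, 5.3]]
[[0.9254, -0.2565, -0.2791, 0.4669], [0.1921, 0.952, -0.2381, -0.0541], [0.3268, 0.1668, 0.9303, 0.034], [0.0, 0.0, 0.0, 1.0]]
(70, 29, 13) [ 0.5207 -0.0161  0.0738]
(105, 43, 13) [0.5495 0.0039 0.0876]
[0.544  0.3021 0.026 ]
[0.5482 0.2476 0.026 ]
[0.4158 0.2985 0.026 ]
[0.4187 0.2462 0.026 ]
```

Emit:
carry_out(
  rows=[
    [-1,-1,0.2,0.4,0],
    [-1,-1,0.2,0.4,0],
    [-1,-1,0.2,0.4,0],
    [-1,-1,0.2,0.4,0],
    [-1,-1,0.2,0.4,0],
    [-1,-1,0.2,0.4,0],
    [-1,-1,0.2,0.4,0],
    [-1,-1,0.2,0.4,0],
    [-1,-1,0.2,0.4,0],
    [-1,0,0,0,-0.3],
    [-1,0,0,0,0],
    [-1,0,0,0,0],
  ],
)

```text
time: 4.45
ee_pos: [0.4831, 0.2704, 0.246]
eef_rot: [0.71, -0.705, 0.014, 0.001]
ft_force: [-0.0, -0.6, 0.0]
width: 0.0872
```

Run:
```python
from h import *
c=cam("wrist"); im=camera("wrist"); cv2.imwrite("pics/w3.png",im)
for q in["meter_center","meter_contacts"]:
    print(q,[(round(r["conf"],2),np.round(r["xy"],1).tolist(),onz(c,r["xy"],.013).round(4).tolist()) for r in pinpoint(q,"wrist")[:3]])
for r in silhouettes("meter","wrist")[:2]:
    m=r["mask"]; h=cv2.minAreaRect(cv2.findContours(m.astype(np.uint8),0,2)[0][0]); b=cv2.boxPoints(h); print(r["conf"],b.round(0).tolist(),[onz(c,x,.026).round(4).tolist() for x in b])
print(tool().round(4).tolist())
```

```text
meter_center [(0.8, [264.1, 184.2], [0.481, 0.2781, 0.013])]
meter_contacts [(0.89, [269.8, 238.7], [0.4144, 0.2714, 0.013]), (0.41, [259.8, 184.2], [0.481, 0.2831, 0.013])]
0.68 [[232.0, 127.0], [285.0, 124.0], [292.0, 239.0], [239.0, 242.0]] [[0.5446, 0.3121, 0.026], [0.5483, 0.256, 0.026], [0.4191, 0.2461, 0.026], [0.4152, 0.3076, 0.026]]
[[0.0038, -0.9998, 0.019, 0.4843], [-0.9997, -0.0042, -0.0221, 0.2691], [0.0222, -0.0189, -0.9996, 0.2463], [0.0, 0.0, 0.0, 1.0]]
```

View pics/w3.png

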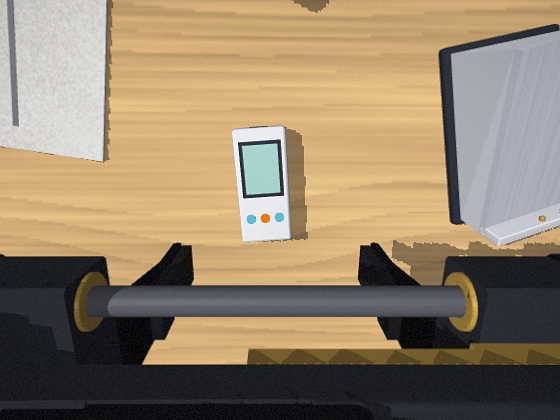

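Emit:
carry_out(
  rows=[
    [-1,-0.2,0.05,1,-0.4],
    [-1,0,0,1,0],
    [-1,0,0,1,0],
    [-1,0,0,1,0],
    [-1,0,0,1,0],
    [-1,0,0,0.8,0],
    [-1,0,0,0.4,0],
    [-1,0,0,0,0],
    [-1,0,0,0,0],
  ],
)

```text
time: 5.4
ee_pos: [0.495, 0.2634, 0.0578]
eef_rot: [0.715, -0.699, 0.018, -0.002]
ft_force: [0.2, 0.1, 1.1]
width: 0.0868
```

```bash
cat > go.py <<'E'
import sys
from h import *
M=tool(); t=np.array([float(v) for v in sys.argv[1:4]])
print("units30",((M[:3,:3].T@(t-M[:3,3]))/.03).round(2),"R",M[:3,:3].round(3).tolist(),"p",M[:3,3].round(4))
E
python3 go.py .4815 .276 .025
```

```text
units30 [-0.46  0.47  1.07] R [[0.021, -0.999, 0.029], [-1.0, -0.022, -0.022], [0.023, -0.029, -0.999]] p [0.495  0.2634 0.0578]
```

Emit:
carry_out(
  rows=[
    [-1,-0.42,0.45,0,0],
    [-1,0,0,0.5,0],
    [-1,0,0,0.4,0],
    [-1,0,0,0.1,0],
    [-1,0,0,0,0],
  ],
)

```text
time: 5.82
ee_pos: [0.4869, 0.2762, 0.0323]
eef_rot: [0.713, -0.701, 0.02, -0.007]
ft_force: [-0.3, -0.0, 0.8]
width: 0.087
```

```bash
python3 go.py .4815 .275 .025
python3 - <<'E'
from h import *
im=camera("wrist"); cv2.imwrite("pics/w4.png",im)
E
```

```text
units30 [0.03 0.19 0.24] R [[0.017, -0.999, 0.039], [-1.0, -0.018, -0.019], [0.019, -0.038, -0.999]] p [0.4869 0.2762 0.0323]
```

View pics/w4.png

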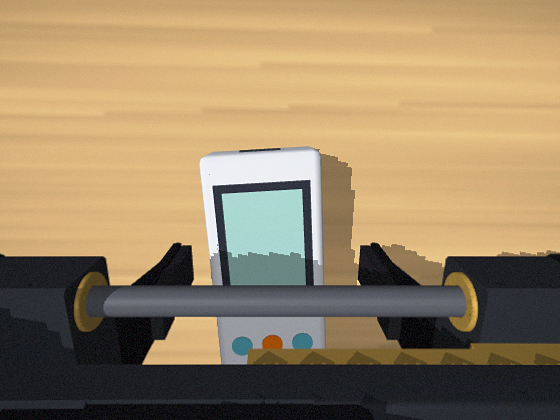

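Emit:
carry_out(
  rows=[
    [-1,0,0.15,0.25,-0.5],
    [-1,0,0,0,0],
    [0.2,0,0,0,0],
    [0.6,0,0,0,0],
    [0.6,0,0,0,0],
    [0.6,0,0,0,0],
    [0.6,0,0,0,0],
    [0.6,0,0,0,0],
  ],
  force=12,
)

```text
time: 6.53
ee_pos: [0.486, 0.2767, 0.0288]
eef_rot: [0.727, -0.687, 0.021, -0.009]
ft_force: [0.1, -0.2, -2.6]
width: 0.0579
```

Emit:
carry_out(
  rows=[
    [0.6,0,0,-0.4,0],
    [0.6,0,0,-0.7,0],
    [0.6,0,0,-1,0],
    [0.6,0,0,-1,0],
    [0.6,0,0,-1,0],
    [0.6,0,0,-1,0],
    [0.6,0,0,-1,0],
    [0.6,0,0,-0.5,0],
    [0.6,0,0,0,0],
    [0.6,0,0,0,0],
  ],
)

```text
time: 7.37
ee_pos: [0.4721, 0.2789, 0.238]
eef_rot: [0.728, -0.685, 0.02, -0.004]
ft_force: [0.3, 0.8, -4.5]
width: 0.058
```

```bash
cat > st.py <<'E'
import sys
from h import *
# TCP target above tray point (mm) ; prints units, yaw error
M=np.load("tray.npy"); P=np.array([float(v) for v in sys.argv[1:4]])/1000
t=M[:3,:3]@P+M[:3,3]; W=tool()
if len(sys.argv)>4: t[2]=float(sys.argv[4])
ya=np.degrees(np.arctan2(W[1,0],W[0,0])); yt=np.degrees(np.arctan2(M[1,0],M[0,0]))-90
print("target",t.round(4),"units",((W[:3,:3].T@(t-W[:3,3]))/.03).round(2),"turn units",round((ya-yt)/5,2))
s=read_state(); print("tcp",W[:3,3].round(4),"toolz",W[:3,2].round(3),"F",s["ft_force"].round(2),"tq",s["torque"].round(2),"w",round(s["width"],4),"tcp in tray",((M[:3,:3].T@(W[:3,3]-M[:3,3]))*1000).round(1))
E
python3 st.py 110 43 13 0.22
```

```text
target [0.5541 0.0049 0.22  ] units [ 9.26 -2.16  0.89] turn units -1.66
tcp [0.4721 0.2789 0.238 ] toolz [ 0.035 -0.021 -0.999] F [ 0.32  0.83 -4.48] tq [ 0.01  0.05 -0.01] w 0.058 tcp in tray [135.4 349.7 109. ]
```

Emit:
carry_out(
  rows=[
    [0.6,0.5,-0.1,0,0],
    [0.6,0.9,-0.2,0,0],
    [0.6,0.9,-0.2,0,0],
    [0.6,0.9,-0.2,0,0],
    [0.6,0.9,-0.2,0,0],
    [0.6,0.9,-0.2,0,0],
    [0.6,0.9,-0.2,0,0],
    [0.6,0.9,-0.2,0,0],
    [0.6,0.9,-0.2,0,0],
    [0.6,0.7,-0.2,0,-0.5],
    [0.6,0.4,-0.1,0,-0.7],
    [0.6,0,0,0,-0.4],
    [0.6,0,0,0,0],
    [0.6,0,0,0,0],
  ],
)

```text
time: 8.53
ee_pos: [0.5399, 0.0035, 0.224]
eef_rot: [0.777, -0.63, 0.008, 0.008]
ft_force: [0.2, 1.2, -3.2]
width: 0.0575
```

```bash
python3 st.py 110 43 13 0.16
python3 - <<'E'
from h import *
a={n:(cam(n),camera(n)) for n in("side","wrist")}
im=np.hstack([a["side"][1][130:270,200:400],a["wrist"][1][0:280,160:400][70:210,0:200]]); cv2.imwrite("pics/p5.png",cv2.resize(im,(800,280)))
cv2.imwrite("pics/w5.png",a["wrist"][1])
for n in ("side","wrist"):
  for q in ["meter_center","meter_contacts"]: print(q,n,[(round(r["conf"],2),np.round(r["xy"],1).tolist()) for r in pinpoint(q,n)[:3]])
E
```

```text
target [0.5541 0.0049 0.16  ] units [ 0.   -0.48  2.13] turn units 0.05
tcp [0.5399 0.0035 0.224 ] toolz [ 0.003 -0.023 -1.   ] F [ 0.2   1.16 -3.16] tq [ 0.04 -0.05  0.06] w 0.0575 tcp in tray [140.7  67.8 142.6]
meter_center side [(0.95, [297.8, 147.2]), (0.4, [199.8, 320.4])]
meter_contacts side [(0.68, [326.8, 142.7]), (0.36, [310.9, 155.2])]
meter_center wrist [(0.73, [274.7, 268.0])]
meter_contacts wrist [(0.19, [520.7, 270.4])]
```

View pics/w5.png

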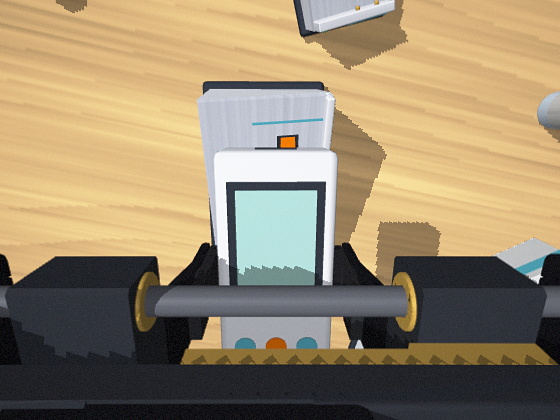

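Emit:
carry_out(
  rows=[
    [0.6,-0.05,-0.4,0.3,0],
    [0.6,-0.05,0,0.7,0],
    [0.6,0,0,0.7,0],
    [0.6,0,0,0.5,0],
    [0.6,0,0,0.2,0],
    [0.6,0,0,0,0],
  ],
)

```text
time: 9.33
ee_pos: [0.554, 0.011, 0.1531]
eef_rot: [0.778, -0.628, 0.012, 0.006]
ft_force: [-0.0, 0.3, -3.0]
width: 0.0581
```

```bash
python3 st.py 104 41 0 0.135
```

```text
target [0.5527 0.0049 0.135 ] units [0.17 0.09 0.61] turn units 0.09
tcp [0.554  0.011  0.1531] toolz [ 0.011 -0.024 -1.   ] F [-0.04  0.29 -2.95] tq [0.02 0.04 0.01] w 0.0581 tcp in tray [131.9  59.5  71. ]
```

Emit:
carry_out(
  rows=[
    [0.6,0.17,0.1,0.3,0],
    [0.6,0,0.05,0.2,0],
    [0.6,0,0,0.15,0],
    [0.6,0,0,0.1,0],
    [0.6,0,0,0,0],
  ],
)

```text
time: 9.75
ee_pos: [0.5519, 0.0039, 0.1314]
eef_rot: [0.778, -0.628, 0.013, 0.005]
ft_force: [0.3, 0.4, -1.7]
width: 0.0578
```

```bash
python3 st.py 104 41 0 0.128
```

```text
target [0.5527 0.0049 0.128 ] units [-0.03 -0.03  0.11] turn units 0.08
tcp [0.5519 0.0039 0.1314] toolz [ 0.014 -0.024 -1.   ] F [ 0.31  0.41 -1.72] tq [0.09 0.04 0.03] w 0.0578 tcp in tray [121.5  49.7  53.1]
```

Emit:
carry_out(
  rows=[
    [0.6,0,0,0.1,0],
    [0.6,0,0,0.1,0],
    [0.6,0,0,0.1,0],
    [0.6,0,0,0,0],
  ],
  force=8,
)

```text
time: 10.08
ee_pos: [0.5527, 0.0036, 0.1226]
eef_rot: [0.778, -0.629, 0.014, 0.005]
ft_force: [-0.8, -1.0, -2.8]
width: 0.0581
```

```bash
python3 st.py 104 41 0 0.11
```

```text
target [0.5527 0.0049 0.11  ] units [-0.05 -0.    0.42] turn units 0.07
tcp [0.5527 0.0036 0.1226] toolz [ 0.016 -0.025 -1.   ] F [-0.8  -0.95 -2.85] tq [0.02 0.06 0.03] w 0.0581 tcp in tray [119.4  47.7  44.8]
```

Emit:
carry_out(
  rows=[
    [0.6,0,0,0.1,0],
    [0.6,0,0,0.1,0],
    [0.6,0,0,0,0],
  ],
)

```text
time: 10.33
ee_pos: [0.553, 0.0036, 0.1162]
eef_rot: [0.778, -0.628, 0.014, 0.004]
ft_force: [0.1, 0.0, -2.2]
width: 0.0577
```

```bash
python3 st.py 104 41 0 0.11
python3 - <<'E'
from h import *
c=cam("wrist");im=camera("wrist");s=camera("side")
cv2.imwrite("pics/p6.png",np.hstack([cv2.resize(s[150:270,220:360],(420,360)),cv2.resize(im[:300,160:400],(288,360))]))
E
```

```text
target [0.5527 0.0049 0.11  ] units [-0.05  0.    0.21] turn units 0.08
tcp [0.553  0.0036 0.1162] toolz [ 0.016 -0.025 -1.   ] F [ 0.13  0.03 -2.2 ] tq [ 0.06 -0.01  0.01] w 0.0577 tcp in tray [117.6  46.5  38.7]
```

View pics/p6.png

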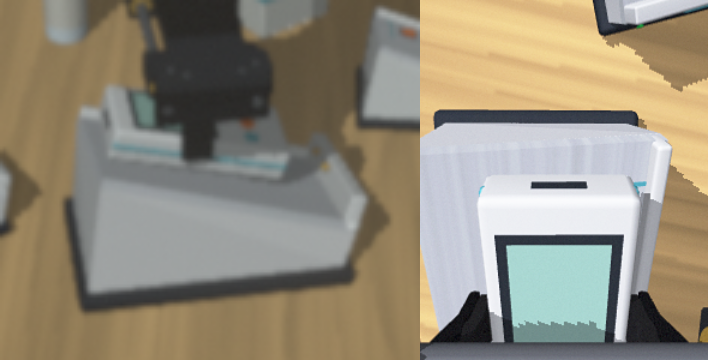

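Emit:
carry_out(
  rows=[
    [0.6,0,0,0.1,0],
    [0.6,0,0,0.1,0],
    [0.6,0,0,0.1,0],
    [0.6,0,0,0,0],
  ],
)

```text
time: 10.77
ee_pos: [0.555, 0.0026, 0.1089]
eef_rot: [0.777, -0.629, 0.016, 0.004]
ft_force: [-1.2, -0.4, -1.5]
width: 0.0585
```

```bash
python3 st.py 104 41 0 0.105
python3 - <<'E'
from h import *
c=cam("wrist");im=camera("wrist");s=camera("side")
cv2.imwrite("pics/p7.png",np.hstack([cv2.resize(s[150:270,220:360],(420,360)),cv2.resize(im[:300,160:400],(288,360))]))
E
```

```text
target [0.5527 0.0049 0.105 ] units [-0.1   0.06  0.13] turn units 0.07
tcp [0.555  0.0026 0.1089] toolz [ 0.02  -0.026 -0.999] F [-1.19 -0.44 -1.53] tq [0.07 0.23 0.01] w 0.0585 tcp in tray [116.9  43.8  31.6]
```

View pics/p7.png

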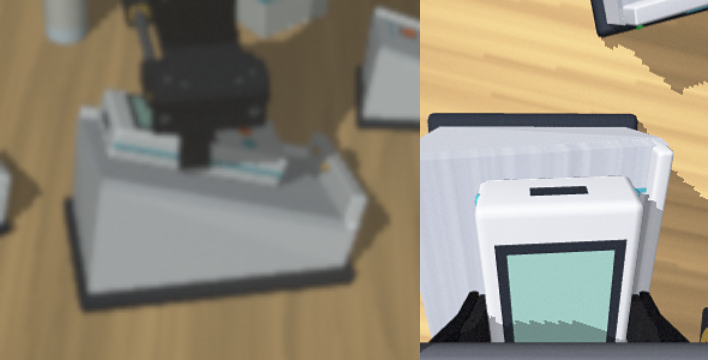

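Emit:
carry_out(
  rows=[
    [0.6,0,0,0.1,0],
    [0.6,0,0,0,0],
  ],
)

```text
time: 11.03
ee_pos: [0.5556, 0.0024, 0.1065]
eef_rot: [0.777, -0.629, 0.017, 0.004]
ft_force: [-1.0, -0.2, -1.1]
width: 0.0593
```

```bash
python3 st.py 104 41 0 0.105
```

```text
target [0.5527 0.0049 0.105 ] units [-0.11  0.08  0.04] turn units 0.07
tcp [0.5556 0.0024 0.1065] toolz [ 0.022 -0.027 -0.999] F [-1.01 -0.16 -1.12] tq [0.   0.23 0.02] w 0.0593 tcp in tray [116.5  43.1  29.2]
```

Emit:
carry_out(
  rows=[
    [0.6,0,0,0.1,0],
    [0.6,0,0,0.05,0],
    [0.6,0,0,0,0],
  ],
  force=5,
)

```text
time: 11.28
ee_pos: [0.5564, 0.0021, 0.1024]
eef_rot: [0.777, -0.629, 0.018, 0.003]
ft_force: [-2.0, -0.9, 5.1]
width: 0.0604
```

```bash
python3 st.py 104 41 0 0.105
```

```text
target [0.5527 0.0049 0.105 ] units [-0.12  0.1  -0.09] turn units 0.06
tcp [0.5564 0.0021 0.1024] toolz [ 0.023 -0.027 -0.999] F [-2.   -0.87  5.07] tq [-0.05  0.52  0.12] w 0.0604 tcp in tray [116.   41.9  25.3]
```

Emit:
carry_out(
  rows=[
    [-1,0,0,-0.05,0],
    [-1,0,0,-0.3,0],
    [-1,0,0,-1,0],
    [-1,0,0,-1,0],
    [-1,0,0,-1,0],
    [-1,0,-0.5,-1,0],
    [-1,0,-1,-1,0],
    [-1,0,-1,0,0],
    [-1,0,0,0,0],
    [-1,0,0,0,0],
  ],
)

```text
time: 12.12
ee_pos: [0.6254, 0.0254, 0.2734]
eef_rot: [0.778, -0.628, 0.015, 0.002]
ft_force: [0.3, -0.5, 0.3]
width: 0.0867
```

```bash
python3 st.py 104 41 0 0.25
python3 - <<'E'
from h import *
c=cam("wrist");im=camera("wrist"); np.save("c8.npy",c[2]); cv2.imwrite("pics/w8.png",im)
M=np.load("tray.npy")
for q in["meter_center","meter_contacts","tray_corner","front_stop"]: print(q,[(round(r["conf"],2),np.round(r["xy"],1).tolist()) for r in pinpoint(q,"wrist")[:2]])
f=lambda *P: proj(c,M[:3,:3]@np.array(P)/1000+M[:3,3])[0].round(0)
print("exp top corners", [f(70+a*65,29+b*29,26) for a in(-1,1) for b in(-1,1)], "catch",f(131.7,29,5))
cv2.imwrite("pics/w8b.png",cv2.resize(im[:300,130:430],(600,600),interpolation=cv2.INTER_CUBIC))
E
```

```text
target [0.5527 0.0049 0.25  ] units [0.14 2.53 0.74] turn units 0.09
tcp [0.6254 0.0254 0.2734] toolz [ 0.022 -0.022 -1.   ] F [ 0.33 -0.52  0.25] tq [ 0.06  0.02 -0.01] w 0.0867 tcp in tray [240.1  75.  159.5]
meter_center [(0.87, [289.3, 282.6])]
meter_contacts [(0.89, [286.2, 323.9])]
tray_corner [(0.72, [304.2, 309.8]), (0.61, [363.0, 104.2])]
front_stop [(0.67, [304.3, 311.9]), (0.66, [363.2, 106.5])]
exp top corners [array([310., 325.]), array([264., 333.]), array([320., 245.]), array([264., 252.])] catch [287. 237.]
```

View pics/w8b.png

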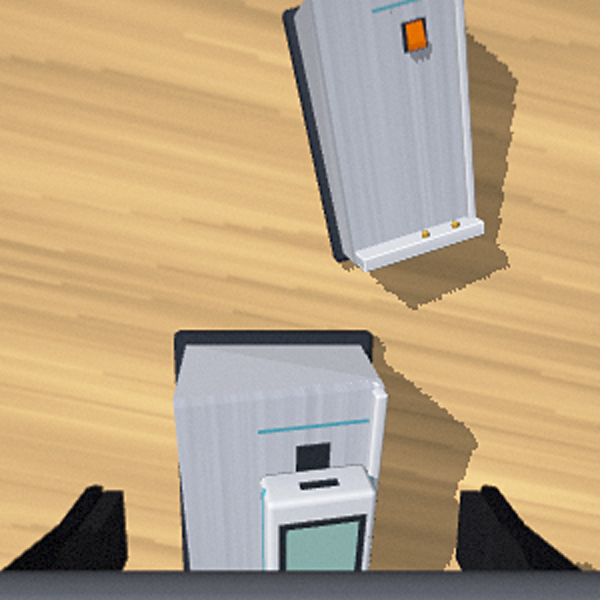

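Emit:
carry_out(
  rows=[
    [-1,0,0.6,-1,0],
    [-1,0.2,0.6,-1,0],
    [-1,0.2,0.6,-1,0],
    [-1,0,0,0,0],
    [-1,0,0,0,0],
    [-1,0,0,0,0],
  ],
)

```text
time: 12.87
ee_pos: [0.5655, 0.0005, 0.3628]
eef_rot: [0.777, -0.629, 0.014, 0.007]
ft_force: [-0.2, 0.3, 0.4]
width: 0.0872
```

Run:
```python
from h import *
c=cam("wrist");im=camera("wrist"); np.save("c9.npy",c[2]); cv2.imwrite("pics/w9.png",im)
M=np.load("tray.npy")
for q in["meter_center","meter_contacts","tray_corner","front_stop"]: print(q,[(round(r["conf"],2),np.round(r["xy"],1).tolist()) for r in pinpoint(q,"wrist")[:2]])
f=lambda *P: proj(c,M[:3,:3]@np.array(P)/1000+M[:3,3])[0]
print([f(70+a*65,29+b*29,26).round(0) for a in(-1,1) for b in(-1,1)])
x0,y0,k=190,130,6
v=f(70,29,26); x0=int(v[0]-65); y0=int(v[1]-65); print(x0,y0)
z=cv2.resize(im[y0:y0+130,x0:x0+130],(780,780)[:2],interpolation=cv2.INTER_CUBIC)
z=cv2.resize(z,(598,598))
k=598/130
for P in [f(a,b,26) for a,b in((5,0),(5,58),(135,0),(135,58))]: cv2.drawMarker(z,tuple(int(q) for q in ((P-[x0,y0])*k)),(0,0,255),0,12)
for P in [f(5,16,14),f(5,42,14),f(180,0,7),f(-12,-7,20),f(-12,98,20),f(131.7,29,0)]: cv2.drawMarker(z,tuple(int(q) for q in ((P-[x0,y0])*k)),(255,0,255),1,12)
cv2.imwrite("pics/w9b.png",z)
```

```text
meter_center [(0.96, [275.6, 204.9])]
meter_contacts [(0.66, [272.2, 246.8])]
tray_corner [(0.85, [362.7, 345.5]), (0.81, [337.5, 53.9])]
front_stop [(0.87, [288.9, 238.0]), (0.7, [336.6, 56.8])]
[array([295., 247.]), array([255., 252.]), array([300., 166.]), array([253., 171.])]
210 147
```

View pics/w9b.png

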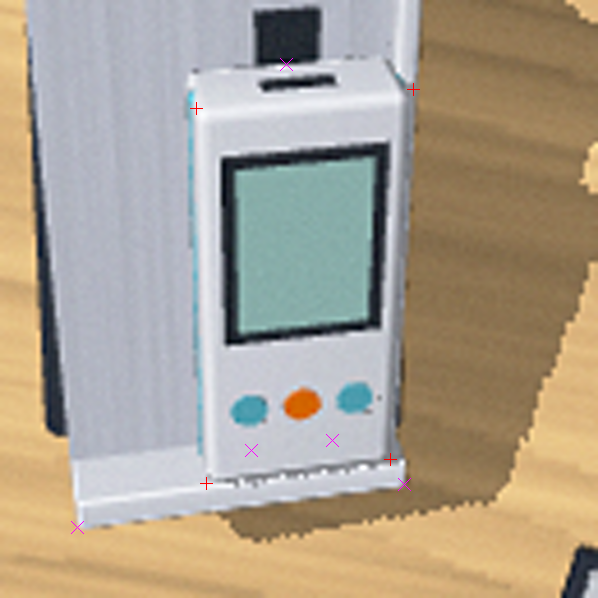

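The meter has slid home: its top-face corners lie within about 1–2 mm of where they should be when resting on the contacts (markers at (196,108), (413,89), (206,483), (390,459)). It is square to the fence and its upper end holds the catch down. Next I press.

```bash
cat > pr.py <<'E'
import sys
from h import *
# lower downhill edge of closed fingertips -> tray point (mm)
M=np.load("tray.npy"); W=tool(); A=W[:3,:3]
e=W[:3,3]+A@np.array([0,.0095,.014])
cur=M[:3,:3].T@(e-M[:3,3])*1000; s=read_state()
print("edge in tray",cur.round(1),"F tray",(M[:3,:3].T@s["ft_force"]).round(2),"Fw",s["ft_force"].round(2),"t",round(s["time"],2),"w",round(s["width"],4))
for a in sys.argv[1:]:
    P=np.array([float(v) for v in a.split(",")])
    print(a,"units",(A.T@M[:3,:3]@(P-cur)/30).round(2))
print("1mm downhill =",(A.T@M[:3,:3]@np.array([-1,0,0])/30).round(3),"1mm to deck",(A.T@M[:3,:3]@np.array([0,0,-1])/30).round(3),"1mm y",(A.T@M[:3,:3]@np.array([0,1,0])/30).round(3))
E
python3 pr.py 155,29,60 145,29,18
```

```text
edge in tray [195.4  79.3 253.8] F tray [-0.15  0.45  0.22] Fw [-0.32  0.35  0.23] t 13.12 w 0.0871
155,29,60 units [ 0.32 -0.86  6.74]
145,29,18 units [ 0.03 -0.99  8.15]
1mm downhill = [-0.001  0.032  0.011] 1mm to deck [-0.007 -0.011  0.031] 1mm y [-0.033  0.002 -0.007]
```

Emit:
carry_out(
  rows=[
    [1,0.3,-0.9,0,0],
    [1,0,-0.2,0.5,0],
    [1,0,0,1,0],
    [1,0,0,1,0],
    [1,0,0,1,0],
    [1,0,0,1,0],
    [1,0,0,0.7,0],
    [1,0,0,0.3,0],
    [1,0,0,0,0],
    [1,0,0,0,0],
  ],
  force=20,
)

```text
time: 13.95
ee_pos: [0.6012, -0.0018, 0.1818]
eef_rot: [0.779, -0.626, 0.007, 0.008]
ft_force: [0.6, 0.9, 0.2]
width: 0.0281
```

```bash
python3 pr.py 155,29,30 150,29,20
```

```text
edge in tray [168.9  37.8  77.7] F tray [ 0.77  0.73 -0.17] Fw [0.57 0.88 0.21] t 13.95 w 0.0281
155,29,30 units [-0.03 -0.09  1.68]
150,29,20 units [-0.09 -0.05  2.04]
1mm downhill = [-0.001  0.031  0.011] 1mm to deck [-0.006 -0.011  0.031] 1mm y [-0.033  0.002 -0.006]
```

Emit:
carry_out(
  rows=[
    [1,0,0,0.6,0],
    [1,-0.05,-0.1,0.5,0],
    [1,-0.05,0,0.4,0],
    [1,0,0,0,0],
    [1,0,0,0,0],
  ],
)

```text
time: 14.37
ee_pos: [0.607, 0.0022, 0.1398]
eef_rot: [0.779, -0.626, 0.01, 0.006]
ft_force: [0.6, 0.2, 0.6]
width: 0.0016
```

```bash
python3 pr.py 150,29,20 140,29,19
```

```text
edge in tray [161.5  33.1  35.9] F tray [0.75 0.11 0.32] Fw [0.58 0.17 0.56] t 14.37 w 0.0016
150,29,20 units [0.02 0.19 0.64]
140,29,19 units [0.01 0.49 0.78]
1mm downhill = [-0.001  0.032  0.011] 1mm to deck [-0.006 -0.011  0.031] 1mm y [-0.033  0.002 -0.006]
```

Emit:
carry_out(
  rows=[
    [1,0,0.1,0.3,0],
    [1,0,0.1,0.3,0],
    [1,0,0.1,0.1,0],
    [1,0,0,0,0],
    [1,0,0,0,0],
  ],
)

```text
time: 14.78
ee_pos: [0.5983, -0.0002, 0.1186]
eef_rot: [0.779, -0.626, 0.011, 0.005]
ft_force: [0.9, 0.3, 0.8]
width: 0.0004
```

```bash
python3 pr.py 140,29,18 136,29,18
```

```text
edge in tray [146.1  29.5  19.2] F tray [1.12 0.17 0.39] Fw [0.88 0.28 0.76] t 14.78 w 0.0004
140,29,18 units [0.   0.18 0.11]
136,29,18 units [0.   0.3  0.15]
1mm downhill = [-0.001  0.032  0.011] 1mm to deck [-0.006 -0.011  0.031] 1mm y [-0.033  0.001 -0.006]
```

Emit:
carry_out(
  rows=[
    [1,0,0.07,0.04,0],
    [1,0,0.07,0.04,0],
    [1,0,0.07,0.03,0],
    [1,0,0,0,0],
  ],
)

```text
time: 15.12
ee_pos: [0.592, -0.0019, 0.1158]
eef_rot: [0.779, -0.627, 0.011, 0.005]
ft_force: [0.3, -0.7, 0.0]
width: 0.001
```

```bash
python3 pr.py 136,29,18
```

```text
edge in tray [139.   29.   18.8] F tray [ 0.15 -0.78  0.09] Fw [ 0.31 -0.73  0.01] t 15.12 w 0.001
136,29,18 units [-0.01  0.09  0.06]
1mm downhill = [-0.001  0.032  0.011] 1mm to deck [-0.006 -0.011  0.031] 1mm y [-0.033  0.001 -0.006]
```

Emit:
carry_out(
  rows=[
    [1,0,0.05,0.02,0],
    [1,0,0.05,0.02,0],
    [1,0,0,0,0],
  ],
)

```text
time: 15.37
ee_pos: [0.5894, -0.0025, 0.1151]
eef_rot: [0.779, -0.627, 0.012, 0.004]
ft_force: [0.6, 0.5, -0.8]
width: 0.0005
```

```bash
python3 pr.py
```

```text
edge in tray [136.2  28.9  18.9] F tray [ 0.41  0.19 -1.08] Fw [ 0.63  0.52 -0.84] t 15.37 w 0.0005
1mm downhill = [-0.001  0.032  0.011] 1mm to deck [-0.006 -0.011  0.031] 1mm y [-0.033  0.001 -0.006]
```

Emit:
carry_out(
  rows=[
    [1,0,0.04,0.025,0],
    [1,0,0.04,0.025,0],
    [1,0,0,0,0],
  ],
)

```text
time: 15.62
ee_pos: [0.5892, -0.0026, 0.115]
eef_rot: [0.779, -0.627, 0.014, 0.002]
ft_force: [1.9, 0.7, -0.3]
width: 0.0006
```

```bash
python3 pr.py
```

```text
edge in tray [136.1  28.9  18.9] F tray [ 1.76  0.17 -0.96] Fw [ 1.86  0.72 -0.29] t 15.62 w 0.0006
1mm downhill = [-0.001  0.032  0.01 ] 1mm to deck [-0.007 -0.01   0.031] 1mm y [-0.033  0.001 -0.006]
```

Emit:
carry_out(
  rows=[
    [1,0,0.05,0.03,0],
    [1,0,0.07,0.04,0],
  ],
)

```text
time: 15.78
ee_pos: [0.5878, -0.0028, 0.1144]
eef_rot: [0.779, -0.626, 0.016, -0.0]
ft_force: [6.9, 0.8, 7.1]
width: 0.0004
```

```bash
python3 pr.py
```

```text
edge in tray [134.6  28.9  18.6] F tray [8.87 0.16 4.5 ] Fw [6.91 0.78 7.11] t 15.78 w 0.0004
1mm downhill = [-0.001  0.032  0.01 ] 1mm to deck [-0.007 -0.01   0.031] 1mm y [-0.033  0.001 -0.006]
```

Emit:
carry_out(
  rows=[
    [1,0,0.07,0.02,0],
  ],
)

```text
time: 15.87
ee_pos: [0.5871, -0.0029, 0.1145]
eef_rot: [0.779, -0.626, 0.017, -0.001]
ft_force: [6.0, 2.4, 1.6]
width: 0.0004
```

```bash
python3 pr.py
```

```text
edge in tray [134.  29.  19.] F tray [ 6.55  1.03 -0.76] Fw [6.01 2.42 1.6 ] t 15.87 w 0.0004
1mm downhill = [-0.001  0.032  0.01 ] 1mm to deck [-0.007 -0.01   0.031] 1mm y [-0.033  0.001 -0.006]
```

Emit:
carry_out(
  rows=[
    [1,0,0.07,0.035,0],
    [1,0,0.07,0.035,0],
  ],
)

```text
time: 16.03
ee_pos: [0.5859, -0.0031, 0.1141]
eef_rot: [0.779, -0.626, 0.019, -0.004]
ft_force: [7.0, 1.6, 3.2]
width: 0.0006
```

```bash
python3 pr.py
```

```text
edge in tray [132.8  29.1  18.9] F tray [7.86 0.23 0.67] Fw [7.03 1.57 3.23] t 16.03 w 0.0006
1mm downhill = [-0.001  0.032  0.01 ] 1mm to deck [-0.007 -0.01   0.031] 1mm y [-0.033  0.001 -0.006]
```

Emit:
carry_out(
  rows=[
    [1,0,0.07,0.035,0],
    [1,0,0.06,0.03,0],
  ],
)

```text
time: 16.2
ee_pos: [0.5854, -0.0032, 0.1141]
eef_rot: [0.779, -0.626, 0.022, -0.007]
ft_force: [7.4, 1.3, 2.6]
width: 0.0005
```

```bash
python3 pr.py
```

```text
edge in tray [132.4  29.1  18.9] F tray [ 7.94 -0.22 -0.  ] Fw [7.41 1.31 2.55] t 16.2 w 0.0005
1mm downhill = [-0.001  0.032  0.01 ] 1mm to deck [-0.007 -0.01   0.031] 1mm y [-0.033  0.001 -0.006]
```

Emit:
carry_out(
  rows=[
    [1,0,0.09,0.05,0],
    [1,0,0.09,0.05,0],
  ],
)

```text
time: 16.37
ee_pos: [0.5844, -0.0035, 0.1137]
eef_rot: [0.779, -0.626, 0.026, -0.011]
ft_force: [8.3, 0.8, 7.0]
width: 0.0005
```

```bash
python3 pr.py
```

```text
edge in tray [131.4  28.9  18.7] F tray [10.13 -0.19  4.02] Fw [8.31 0.8  7.02] t 16.37 w 0.0005
1mm downhill = [-0.001  0.032  0.009] 1mm to deck [-0.007 -0.009  0.031] 1mm y [-0.033  0.001 -0.006]
```

Emit:
carry_out(
  rows=[
    [1,0,0.05,0.02,0],
    [1,0,-0.1,-0.04,0],
    [1,0,-0.3,-0.1,0],
    [1,0,-0.5,-0.2,0],
    [1,0,-0.7,-0.4,0],
    [1,0,0,-1,0],
    [1,0,0,-1,0],
    [1,0,0,-1,0],
    [1,0,0,-1,0],
    [1,0,0.5,-1,0],
    [1,0,0.3,-1,0],
    [1,0,0,0,0],
    [1,0,0,0,0],
  ],
)

```text
time: 17.45
ee_pos: [0.5899, 0.0033, 0.318]
eef_rot: [0.78, -0.626, 0.017, -0.003]
ft_force: [0.8, -0.3, -2.3]
width: 0.0005
```

```bash
python3 pr.py
python3 - <<'E'
from h import *
c=cam("wrist");im=camera("wrist"); cv2.imwrite("pics/w10.png",im)
M=np.load("tray.npy")
print([ (q,[(round(r["conf"],2),np.round(r["xy"],1).tolist()) for r in pinpoint(q,"wrist")[:2]]) for q in["meter_center","meter_contacts"]])
f=lambda *P: proj(c,M[:3,:3]@np.array(P)/1000+M[:3,3])[0]
print(f(67,29,13),f(70,29,13))
v=f(75,29,26); x0=max(0,int(v[0]-75)); y0=max(0,int(v[1]-75)); crop=im[y0:y0+150,x0:x0+150]
hsv=cv2.cvtColor(im,cv2.COLOR_BGR2HSV); m=cv2.inRange(hsv,(5,180,120),(18,255,255)); n,_,st,ce=cv2.connectedComponentsWithStats(m)
print([(st[i].tolist(),ce[i].round(0).tolist()) for i in range(1,n) if st[i,4]>8],"catch exp",f(131.7,29,5))
k=4; z=cv2.resize(crop,None,fx=k,fy=k,interpolation=cv2.INTER_CUBIC)
for P in [f(a,b,26) for a,b in((2,0),(2,58),(132,0),(132,58))]: cv2.drawMarker(z,tuple(int(q) for q in ((P-[x0,y0])*k)),(0,0,255),0,12)
cv2.imwrite("pics/w10b.png",z)
E
```

```text
edge in tray [204.3  68.2 206. ] F tray [-0.03 -0.92 -2.25] Fw [ 0.84 -0.35 -2.25] t 17.45 w 0.0005
1mm downhill = [-0.001  0.032  0.01 ] 1mm to deck [-0.006 -0.01   0.031] 1mm y [-0.033  0.001 -0.006]
[('meter_center', [(0.85, [275.4, 236.7])]), ('meter_contacts', [(0.48, [257.9, 203.6])])]
[274.09119091 241.18061941] [274.13449431 239.30113262]
[([268, 180, 11, 14, 146], [273.0, 187.0]), ([275, 268, 2, 6, 12], [276.0, 270.0])] catch exp [273.77749139 193.35478805]
```

View pics/w10b.png

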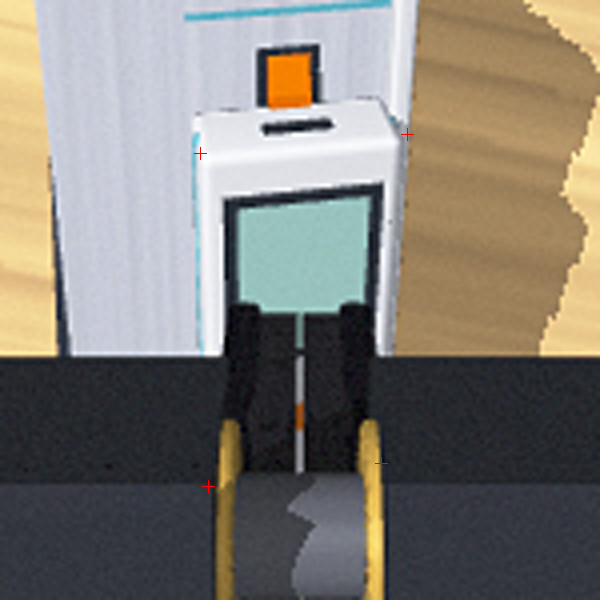

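The orange catch at (290,80) is now up behind the meter's upper end; before pressing, that slot was black. The end's top edge lies on the predicted locked position (markers (200,153) and (407,134)), square to the fence. The arm is clear, so I'll check the bystanders and hand in.

Run:
```python
from h import *
a=cv2.imread("pics/side0.png"); b=camera("side")
for n,(x,y) in dict(carton=(311,145),spray=(242,145),vial=(198,309)).items():
    print(n,np.abs(a[y-20:y+20,x-20:x+20].astype(int)-b[y-20:y+20,x-20:x+20]).mean().round(1))
print(read_state()["time"]); print(close_job())
```

```text
carton 15.7
spray 3.6
vial 3.4
17.65
the job is handed in; nothing more can be done
None
```

The meter is locked on its charging dock, and I handed the job in at about 17.7 s of the 61 s allowed.

- **Placing:** I gripped the meter across its width and laid it on the large dock's tray by letting it pivot flat in the jaws. Once released, it slid along the fence onto the contacts by itself, with no nudge needed. A picture showed it within about 1–2 mm of the expected resting position and square to the fence.
- **Pressing:** I pushed its upper end slowly down the slope with the closed fingertips, reaching about 10 N at most in my checks between steps. The last picture shows the orange catch up behind the upper end, in a slot that was black before. The end is where a locked meter should be, with the arm backed off clear.

**Not fully confirmed:**
- **Bystanders:** The before/after check compared small patches of the side picture. Spray and vial were unchanged (3.6 and 3.4), but the carton patch differed more (15.7). I think the arm or its shadow was in that view, because I never reached towards the carton. I did not check that separately.
- **Meter position:** In that last view the gripper hid the lower half of the meter, and the network's `meter_contacts` guess was unreliable. The lock is therefore judged from the catch and the upper end only.
- **Tool tilt:** The tool tilted by up to about 3° during the press, so the fingertip positions I worked from are good to about 1 mm.

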